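Stopper the mixing vessel and hold the homogeniser in its centre port

TASK

Set up the covered mixing vessel for homogenising: so that nothing splashes out, first close its two open side ports with the rubber stoppers that fit them, large in large and small in small, seated firmly and upright. Then lift the cordless homogeniser out of its holder, lower its shaft through the centre port until the black ring mark on the shaft is level with the mouth of the port, never letting it touch the vessel, and finish while still holding it there by the handle, upright, still and centred in the port. Leave the timer, the bottle and the vial alone.

Things in the scene. Friction and masses are not known exactly. Their poses are not given: they have to be found in the camera images.
- vessel: fixed covered steel mixing vessel, cover 148 mm across, its top 92 mm above the bench, inner floor 12 mm. Origin on the bench under its centre, z up. Three round necks 20 mm tall stand in line along its y axis, mouths 112 mm above the bench: centre port in the middle, large port 50 mm to +y, small port 50 mm to -y. Bolt heads 6 mm tall at the rim, bow handles on +x and -x (88 mm out, 58 mm high)
- centre_port (a point): middle of the mouth of the centre port (white bush): straight bore 22 mm in diameter, 27 mm long, outer diameter 34 mm, open to the vessel below
- large_port (a point): middle of the mouth of the large port: mouth 30 mm across, flaring in over 3.5 mm to 25 mm, then a socket with the stopper's own taper, 20 mm deep in all; the large stopper wedges with its underside about 14 to 17 mm below the mouth and 7 to 10 mm of it standing out
- small_port (a point): middle of the mouth of the small port: mouth 25 mm across, flaring in over 3.5 mm to 19.7 mm, then a socket with the stopper's own taper, 20 mm deep in all; the small stopper wedges with its underside about 14 to 17 mm below the mouth and 7 to 10 mm of it standing out
- large_stopper: the larger loose rubber stopper, a plain tapered plug 24 mm tall, 28 mm across at the top and 23 mm at the underside, 12 g, standing narrow end down on the bench. Origin in the middle of its underside, z up
- small_stopper: the smaller loose rubber stopper, a plain tapered plug 24 mm tall, 22 mm across at the top and 18 mm at the underside, 12 g, standing narrow end down on the bench. Origin in the middle of its underside, z up
- holder: fixed bench holder: base plate 120 x 90 mm, 10 mm high, with a thin post (52 mm behind the ring axis, towards +x of the holder, 138 mm high) that carries a ring of 25 mm bore and 39 mm outer diameter. Origin on the bench under the ring's axis
- holder_ring (a point): middle of the ring's top face, 135 mm above the bench; the homogeniser hangs in it by its flange and lifts straight up out of it
- homogeniser: loose cordless hand homogeniser, 0.2 to 0.4 kg, round, hanging upright in the holder. Origin at the lower tip of its shaft, z along it up to the handle: head 11 mm in diameter to 18 mm, shaft 9 mm to 100 mm, cone nose (15 to 22 mm) to 118 mm, flange 36 mm across to 124 mm, straight round handle 32 mm in diameter to 224 mm, top at 232 mm; tip starts 17 mm above the bench
- immersion_mark (a point): middle of the black ring mark (4 mm wide) on the shaft, on the axis 70 mm above the tip
- handle (a point): point on the axis where the handle is best gripped from above, 174 mm above the tip and 58 mm below the top
- timer: loose white bench timer 70 x 62 x 20 mm lying on the bench, a bystander; origin under its centre
- reagent_2: loose small capped bottle 48 mm across and 90 mm tall, a bystander; origin under its centre
- vial_3: loose small capped vial 23 mm across and 54 mm tall, a bystander; origin under its centre

How it is judged (in metres and radians):
On the way, in this order (a step that is already met when the one before it is completed fails the run):
1. both stoppers seated in their own ports and let go (z of large_stopper in the frame of large_port below -0.008 m and horizontal distance between large_stopper and large_port below 0.004 m and angle between each of large_stopper, small_stopper's own z axis and vertical below 0.15 rad and z of small_stopper in the frame of small_port below -0.008 m and horizontal distance between small_stopper and small_port below 0.004 m and contact force between the fingers and large_stopper below 0.2 N and contact force between the fingers and small_stopper below 0.2 N), for 0.3 s.
2. homogeniser lifted out of its holder, its tip above the mouths of the ports (height (world z) of homogeniser above 0.114 m and contact force between homogeniser and the fingers above 1 N), for 0.1 s.
At the end, for the whole second after the job is handed in: Stoppers let go in their own ports, undersides 8 mm or more below the mouth, within 4 mm of the axis and 0.15 rad of upright; homogeniser held in the fingers, at rest, touching nothing else, tilt under 0.08 rad, mark within 3.5 mm of the centre port's axis and 8 mm of its mouth's height (all of step 1 and horizontal distance between immersion_mark and centre_port below 0.0035 m and z of immersion_mark in the frame of centre_port between -0.008 and 0.008 m and angle between homogeniser's own z axis and vertical below 0.08 rad and contact force between homogeniser and the fingers above 1 N and contact force between homogeniser and vessel below 0.2 N and contact force between homogeniser and holder below 0.2 N and linear speed of homogeniser below 0.02 m/s); the arm keeps its last pose, push and grip.
It fails at once if the homogeniser touches the vessel (contact force between homogeniser and vessel above 0.5 N).
It fails at once if the timer is moved by more than 15 mm (distance of timer from where it was at the start of the episode above 0.015 m).
It fails at once if the bottle is moved by more than 15 mm (distance of reagent_2 from where it was at the start of the episode above 0.015 m).
It fails at once if the vial is moved by more than 15 mm (distance of vial_3 from where it was at the start of the episode above 0.015 m).
It also fails if it takes over 72 s, if anything falls off the work surface, if the arm or the gripper's body presses on something with over 40 N, if the wrist force passes 120 N, or if a joint passes its speed limit or range.

ROBOT

A 6-joint arm with a two-finger parallel gripper is mounted at the origin on a cart in front of the work surface, level with it; the furniture and walls round the work are solid. World frame = base frame: x ahead of the robot, y to its left, z up, the work surface at z = 0. Lengths are in mm, angles in rad, forces in N, time in s.
With the tool pointing down it reaches from about 300 to 775 mm from the base axis. Payload 14.6 kg.
Tool frame: the origin (TCP) lies on the centre line of the jaws, within the pads' length; the fingertips stand 14 mm ahead of it and the grasp point (between the pads) lies 5 mm behind it; z points along the fingers, y is the line along which they close (so a half turn about z gives the same grasp; the last joint's range is limited). The gripper opens to 94 mm and grips with 3 to 60 N. Pads are 16 mm wide; open, the fingers measure 119 mm over their backs; the gripper's body (75 mm by 177 mm) begins 78 mm behind the grasp point.
Start: joints at [-1.236, 0.3, 1.521, -0, 1.321, -0.067], TCP at [215.084, -506.19, 219.446] pointing down, gripper open.
Joint ranges: [-3.03, 3.03], [-0.79, 2.21], [0.23, 2.52], [-1.04, 4.18], [0, 3.07], [-2.55, 2.55]. Speed limits (rad/s): [2.22, 2.22, 2.57, 3.14, 3.14, 3.14].

INTERFACE

Orientations are given as a unit quaternion [w, x, y, z].
In Python, from rig import robot gives the robot as it stands. Calls block until the motion is done:
- robot.reach(position, orientation): joint-space move of the TCP to a pose.
- robot.movel(position, v=150, rotation=None): straight line of the TCP; rotation=None keeps the orientation; v is the mean speed in mm/s.
- robot.move_joints(angles): joint-space move.
- robot.move_gripper(opening, f_grip=None): opening from 0.0 (shut) to 1.0 (fully open); f_grip is the grip in N (None keeps the last); returns when the fingers have stopped.
- robot.wait(seconds).
- robot.inverse_kinematics(position, orientation): joint angles nearest the present ones, or None.
- robot.read_state(): the state.
- robot.read_camera(name): name is "side" or "top"; returns a dict with "color" (420x560x3 uint8, red, green, blue), "camera_matrix" (3x3 intrinsics, pixels), "k1" (the pictures are not rectified: a ray, as slopes to the right and down, at radius r is drawn at 1 + k1 r^2 times it, then the intrinsics apply), "rvec" (rotation vector, rad) and "tvec" (3), from world to camera coordinates, as OpenCV has them. Camera axes: x right, y down, z forward; pixel columns grow to the right and rows downward; lengths in mm; the calibration is good to about 2 mm. A picture is of the moment at which its call begins. There is no depth.
A pose or a line that the arm cannot do raises robot.IKError and nothing moves.
- robot.close_job(): hands the job in; it is judged then, once.
Trained networks look in a picture, given as the dict that the camera call returned (one of the last four; its "shot" number tells which), for a name from the list of things; names that differ only in an ending like _2 or _b are one class to them, and where a whole thing is asked for, a point or a joint stands for the part that bears it (a point fixed in the world has none). Each returns a list of dicts, best first, with "score" (0 to 1); they miss things now and then, are a little off and sometimes report something else, mostly with a low value. They report only what shows in the picture. A call takes as long as a camera call.
- robot.spot_in(picture, thing): "at" ([column, row] in pixels, amid what is visible of it).
- robot.silhouettes(picture, thing): "pixels" (420x560 bool, what is visible of it) and "at" ([column, row] in pixels, amid what is visible of it).
The state is a dict: "t": time; "q": joint angles; "qd": joint speeds; "tau": joint torques, N m; "tool_pos": TCP position; "ee_rot": TCP orientation; "wrist_force": force on the tool from outside, world axes, zero at the start; "ft_torque": the same for the moment, N m; "grip_width": opening from 0.0 (shut) to 1.0 (fully open); "grip_force": force on a finger pad.
Only numpy, scipy, OpenCV 4.12 (cv2) and the standard library are available. Lean on these libraries where they do the work, as an engineer would, in place of code of your own. Each camera call takes 0.05 s, during which the arm holds its last target. There are 200 camera calls.

## Working session

There is one attempt and no reset: what is moved stays moved. The work goes in short steps, each a Python script; the robot and the scene stay as the last script left them, time stands still between calls to the robot, and variables do not carry over. Pictures are saved under pics/ and viewed, at most 10 in all, crops included, and the job is handed in when it is done.

```bash
mkdir -p pics; cat > h.py <<'E'
import numpy as np, cv2
from rig import robot
def P(c,pts):
    pts=np.atleast_2d(np.array(pts,float)); R=cv2.Rodrigues(np.array(c["rvec"],float))[0]
    q=pts@R.T+np.array(c["tvec"],float).ravel(); s=q[:,:2]/q[:,2:]; r2=(s**2).sum(1,keepdims=True)
    s=s*(1+c["k1"]*r2); K=np.array(c["camera_matrix"]); return s@K[:2,:2].T+K[:2,2]
def ray(c,px):
    K=np.array(c["camera_matrix"]);R=cv2.Rodrigues(np.array(c["rvec"],float))[0]
    u=cv2.undistortPoints(np.array([[px]],float),K,np.array([c["k1"],0,0,0,0.]))[0,0]
    # k1 model same as OpenCV forward
    return -R.T@np.array(c["tvec"],float).ravel(), R.T@np.array([u[0],u[1],1.])
def onz(c,px,z):
    o,d=ray(c,px); return o+d*(z-o[2])/d[2]
E
cat > a.py <<'E'
from h import *
import pickle
pics={}
for n in("top","side"):
    c=robot.read_camera(n); pics[n]=c
    cv2.imwrite(f"pics/{n}0.png",c["color"][:,:,::-1]); print(n,c["k1"],-cv2.Rodrigues(np.array(c["rvec"],float))[0].T@np.array(c["tvec"],float).ravel())
    for t in["vessel","centre_port","large_port","small_port","large_stopper","small_stopper","holder","holder_ring","homogeniser","immersion_mark","handle","timer","reagent_2","vial_3"]:
        try: r=robot.silhouettes(c,t)
        except Exception as e: print(t,e); r=[]
        s=robot.spot_in(c,t)
        print(t,[(round(float(x["score"]),2),np.round(x["at"],1).tolist(),int(x["pixels"].sum())) for x in r[:3]],[(round(float(x["score"]),2),np.round(x["at"],1).tolist(),np.round(onz(c,x["at"],0)[:2]).tolist()) for x in s[:3]])
        c.setdefault("sil",{})[t]=r[:3]; c.setdefault("sp",{})[t]=s[:3]
pickle.dump(pics,open("p0.pkl","wb")); print(robot.read_state())
E
python3 a.py
```

```text
top -0.0649591683423822 [ 479.6102124    18.66481139 1254.86001669]
vessel [(0.64, [268.5, 235.7], 2967)] [(0.97, [270.8, 234.5], [544.0, 6.0])]
centre_port [(0.88, [274.9, 232.5], 2974)] [(0.68, [271.8, 234.1], [545.0, 3.0])]
large_port [(0.83, [272.3, 234.9], 2929)] [(0.97, [272.9, 231.9], [551.0, 0.0])]
small_port [(0.61, [272.5, 234.3], 2796), (0.31, [145.7, 270.4], 331)] [(0.83, [274.9, 233.5], [547.0, -5.0])]
large_stopper [(0.67, [375.6, 278.0], 97)] [(0.28, [150.4, 269.8], [453.0, 325.0])]
small_stopper [(0.5, [396.0, 229.3], 51)] []
holder [(0.79, [167.0, 262.7], 1370)] [(0.65, [165.9, 260.2], [478.0, 284.0])]
holder_ring [(0.59, [166.5, 261.6], 1323), (0.19, [274.8, 233.7], 2900)] [(0.69, [166.1, 261.4], [475.0, 284.0])]
homogeniser [(0.62, [146.7, 268.1], 373)] [(0.6, [147.2, 268.7], [456.0, 334.0])]
immersion_mark [(0.72, [148.2, 270.2], 342)] [(0.81, [146.0, 271.3], [449.0, 337.0])]
handle [(0.78, [147.5, 269.3], 337), (0.27, [297.7, 141.0], 80)] [(0.91, [145.9, 270.9], [450.0, 337.0])]
timer [(0.97, [222.9, 301.3], 616)] [(0.92, [224.3, 298.6], [376.0, 130.0]), (0.44, [
[... 1672 characters left out ...]
9, 'q': array([-1.23557585e+00,  2.99874751e-01,  1.52098736e+00,  3.10182316e-05,
        1.32070081e+00, -6.65641641e-02]), 'qd': array([-1.87797506e-04,  1.12947099e-03,  5.15684729e-04,  1.02568839e-03,
        6.15924136e-04, -1.39552481e-06]), 'tau': array([-2.26899879e-04, -5.31655061e+01, -3.52916193e+01,  7.08398712e-02,
        2.12595676e-02, -9.41114962e-06]), 'tool_pos': array([ 215.10498637, -506.18694066,  219.46478938]), 'ee_rot': array([1.27172821e-05, 9.79889676e-01, 1.99540026e-01, 1.68819019e-05]), 'wrist_force': array([-0.20409866, -0.3544024 , -0.69597304]), 'ft_torque': array([-0.0251886 , -0.00199138,  0.00648768]), 'grip_force': 0.0, 'grip_width': 0.9987966650611194}
```

```bash
python3 - <<'E'
import cv2
t=cv2.imread("pics/top0.png");s=cv2.imread("pics/side0.png")
cv2.imwrite("pics/c1.png",cv2.resize(t[175:315,110:430][:, :],None,fx=2.5,fy=2.5,interpolation=cv2.INTER_CUBIC))
cv2.imwrite("pics/c2.png",cv2.resize(s[120:350,170:400],None,fx=2.6,fy=2.6,interpolation=cv2.INTER_CUBIC))
E
```

```text
(no output)
```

View pics/c1.png

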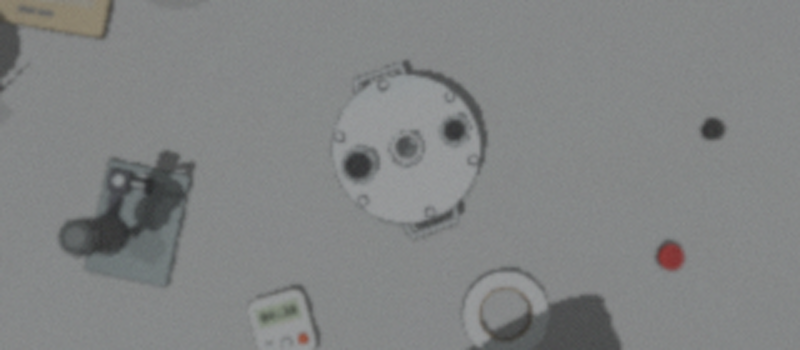

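View pics/c2.png

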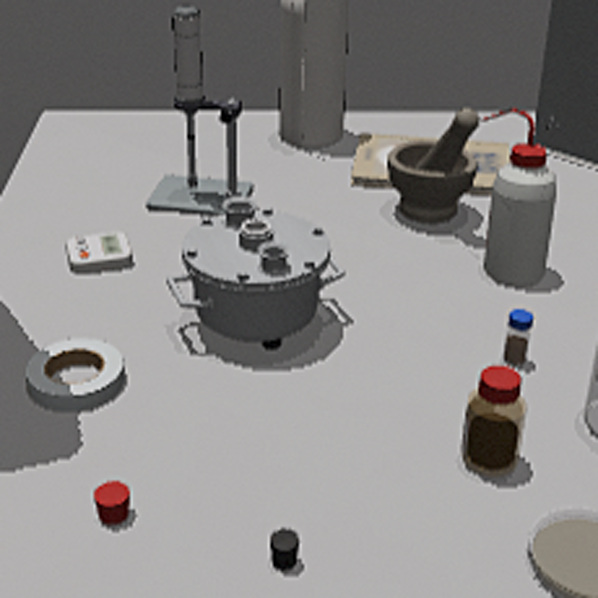

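Top view: red large stopper at about (378,277), black small stopper at (395,227). The ports run left to right: large (254,241), centre (272,234), small (292,227). The homogeniser hangs at the left, its handle top at (140,270). In the side view the red stopper is at (213,313) and the black one at (279,331), and nothing blocks them. Next I fit the models.

```bash
cat > fit.py <<'E'
from h import *
import pickle
from scipy.optimize import least_squares
S=8
def frust(x,y,rz):
    a=np.linspace(0,2*np.pi,40); return np.array([[x+r*np.cos(t),y+r*np.sin(t),z] for r,z in rz for t in a])
def cen(c,pts):
    h=cv2.convexHull(P(c,pts).astype(np.float32)); m=cv2.moments(h); return np.array([m["m10"]/m["m00"],m["m01"]/m["m00"]]),m["m00"]
def fit(items,rz,x0):
    f=lambda p:np.concatenate([cen(c,frust(*p,rz))[0]-o for c,o in items])
    r=least_squares(f,x0,diff_step=1e-3); return r.x,r.fun
LS=[(11.5,0),(14,24)]; SS=[(9,0),(11,24)]
def blob(c,fn,box):
    x0,y0,x1,y1=box; m=fn(c["color"][y0:y1,x0:x1].astype(float)); 
    yy,xx=np.nonzero(m>0); w=m[yy,xx]; return np.array([(xx*w).sum()/w.sum()+x0,(yy*w).sum()/w.sum()+y0]),w.sum()
red=lambda I:np.clip((I[:,:,0]-I[:,:,1]-15)/40,0,1)
def dark(I):
    g=I.mean(2); bg=np.median(g); lo=np.percentile(g,2); return np.where(g<(bg+lo)/2,1.,0)
E
cat > m1.py <<'E'
from fit import *
d=pickle.load(open("p0.pkl","rb")); T,Sd=d["top"],d["side"]
rt=blob(T,red,(365,265,390,292)); rs=blob(Sd,red,(200,300,226,328))
print("large",rt,rs,T["sil"]["large_stopper"][0]["at"])
for it in([(T,rt[0])],[(Sd,rs[0])],[(T,rt[0]),(Sd,rs[0])]): print(fit(it,LS,[430,-230]))
bt=blob(T,dark,(385,218,406,238)); bs=blob(Sd,dark,(268,320,290,345))
print("small",bt,bs)
for it in([(T,bt[0])],[(Sd,bs[0])],[(T,bt[0]),(Sd,bs[0])]): print(fit(it,SS,[560,-290]))
pt={}
for n,b in(("large",(245,231,263,250)),("small",(284,219,300,235))):
    o,a=blob(T,dark,b); pt[n]=onz(T,o,108)[:2]; print(n,o,a,pt[n])
v=pt["large"]-pt["small"]; print(np.linalg.norm(v),(pt["large"]+pt["small"])/2,np.arctan2(v[1],v[0]))
# cover disc by side/top grayscale
C=cv2.resize(T["color"][190:280,225:320],None,fx=8,fy=8,interpolation=cv2.INTER_CUBIC)[:,:,::-1]
cv2.imwrite("pics/v.png",C)
# handle
for c in(T,Sd):
  for t in("handle","homogeniser","immersion_mark"):
    m=c["sil"][t][0]["pixels"]; yy,xx=np.nonzero(m); print(t,xx.min(),xx.max(),yy.min(),yy.max())
    print([ (int(y),int(xx[yy==y].min()),int(xx[yy==y].max())) for y in np.unique(yy)[::4]])
cv2.imwrite("pics/hs.png",np.hstack([cv2.resize(T["color"][230:300,125:195],(400,400),interpolation=cv2.INTER_CUBIC),cv2.resize(Sd["color"][118:198,210:290],(400,400),interpolation=cv2.INTER_CUBIC)])[:,:,::-1])
E
python3 m1.py
```

```text
large (array([377.98875038, 277.35269079]), np.float64(82.22499999999998)) (array([212.71699336, 311.79329337]), np.float64(154.325)) [375.6, 278.0]
(array([ 428.44274776, -274.28973297]), array([ 7.08627681e-08, -2.00743671e-08]))
(array([ 428.0788206 , -269.43985092]), array([-1.23368551e-07,  1.58316965e-06]))
(array([ 428.42068234, -272.05941833]), array([-0.83558505,  0.02081527,  0.00622653,  0.9039792 ]))
small (array([394.6984127 , 226.26984127]), np.float64(63.0)) (array([279.13333333, 331.32666667]), np.float64(150.0))
(array([ 562.64279572, -323.36578129]), array([9.19386594e-08, 2.62315211e-07]))
(array([ 563.25787531, -323.87983766]), array([ 1.81858087e-06, -2.37909433e-07]))
(array([ 563.05026787, -323.64459504]), array([ 0.09802453, -0.1536124 , -0.11000074, -0.09046667]))
large [252.80232558 240.59302326] 86.0 [524.3149785   50.96605728]
small [291.59649123 226.31578947] 57.0 [558.40659958 -43.81919919]
100.7297546514171 [541.36078904   3.57342905] 1.9160616798132741
handle 134 159 262 277
[(262, 144, 153), (266, 135, 158), (270, 134, 159), (274, 135, 157)]
homogenis
[... 354 characters left out ...]
238, 248), (158, 237, 248), (162, 243, 245), (166, 241, 245), (170, 242, 245), (174, 242, 244), (178, 242, 244), (182, 242, 244), (186, 242, 245), (190, 242, 245)]
homogeniser 236 246 123 189
[(123, 239, 242), (127, 236, 245), (131, 237, 246), (135, 237, 246), (139, 237, 246), (143, 237, 246), (147, 238, 245), (151, 239, 246), (155, 238, 246), (159, 243, 243)]
immersion_mark 236 248 122 192
[(122, 240, 242), (126, 236, 246), (130, 236, 246), (134, 237, 246), (138, 237, 246), (142, 237, 247), (146, 237, 247), (150, 238, 247), (154, 238, 247), (158, 237, 247), (164, 242, 244), (168, 242, 244), (172, 242, 244), (176, 242, 244), (180, 242, 244), (184, 242, 244), (188, 242, 245), (192, 243, 244)]
```

```bash
cat > m2.py <<'E'
from fit import *
d=pickle.load(open("p0.pkl","rb")); T,Sd=d["top"],d["side"]
def fh(p):
    hd=frust(*p,[(16,141),(16,241)]); q=P(T,hd); r=[q[:,0].min()-133.9,q[:,1].max()-277.3, q[:,0].max()-156]
    for z,row,cx in((225,0,0),):pass
    for z in(230,200,170):
        u=P(Sd,[[p[0],p[1],z]])[0]; row=u[1]; r.append(u[0]-np.interp(row,[126,134,142,150,158],[241.2,241.6,241.9,242.5,242.6]))
    return r
r=least_squares(fh,[460,320],diff_step=1e-3); H=r.x; print(H,r.fun)
def draw(c,pts,img,o,s,col):
    q=((P(c,pts)-o+0.5)*s).astype(int); cv2.polylines(img,[q.reshape(-1,1,2)],True,col,1)
a=np.linspace(0,2*np.pi,48)
circ=lambda x,y,z,r:np.c_[x+r*np.cos(a),y+r*np.sin(a),np.full(48,z)]
V=np.array([541.4,3.6]);yaw=1.916-np.pi/2
ey=np.array([-np.sin(yaw),np.cos(yaw)])
def ov(c,o,wh,s,k):
    img=cv2.resize(c["color"][o[1]:o[1]+wh[1],o[0]:o[0]+wh[0],::-1],None,fx=s,fy=s,interpolation=cv2.INTER_CUBIC)
    o=np.array(o)
    if k=="v":
        draw(c,circ(*V,92,74),img,o,s,(0,255,0)); draw(c,circ(*V,112,11),img,o,s,(255,0,0));draw(c,circ(*V,112,17),img,o,s,(255,0,0))
        draw(c,circ(*(V+50*ey),112,15),img,o,s,(0,0,255));draw(c,circ(*(V-50*ey),112,12.5),img,o,s,(0,255,255))
    else:
        for z,rr in((241,16),(141,16),(138,18),(17,5.5)): draw(c,circ(*H,z,rr),img,o,s,(0,0,255))
    return img
A=np.hstack([ov(T,(228,192),(84,84),4.7,"v"),ov(Sd,(230,190),(84,84),4.7,"v")])
B=np.hstack([ov(T,(120,240),(60,40),6.58,"h"),ov(Sd,(215,118),(60,80),4.7,"h")[:263]])
cv2.imwrite("pics/o.png",A); cv2.imwrite("pics/o2.png",B)
E
python3 m2.py
```

```text
[459.54552248 289.36658709] [-1.68135208 -0.55168126  1.78972849 -0.12465691 -0.21796241 -0.45367543]
```

View pics/o.png

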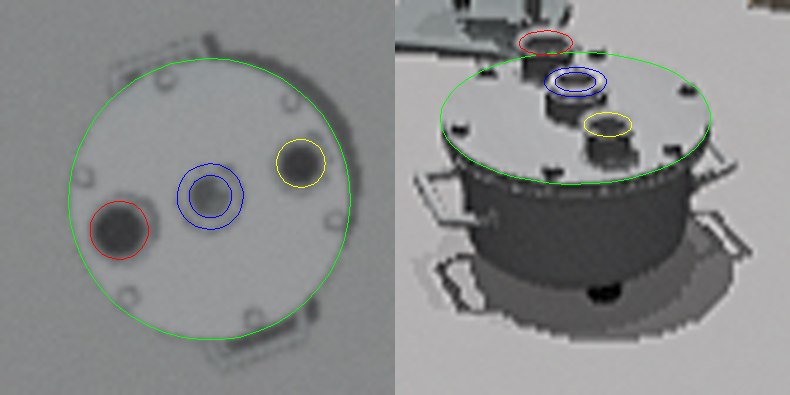

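View pics/o2.png

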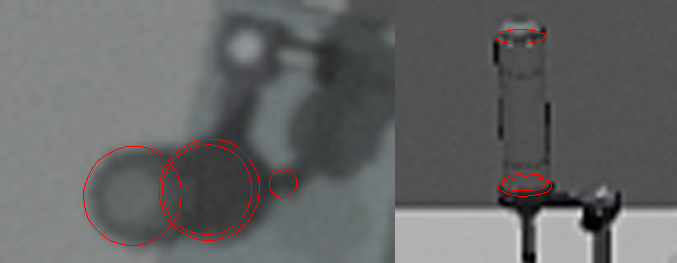

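The vessel overlay matches in the top view, so I use centre (541.4, 3.6) and yaw 0.345. I pick the large stopper first and photograph it over its port.

```bash
cat > k.py <<'E'
from fit import *
V=np.array([541.4,3.6]);yaw=1.916-np.pi/2; ey=np.array([-np.sin(yaw),np.cos(yaw)]); ex=np.array([np.cos(yaw),np.sin(yaw)])
LP=V+50*ey; SP=V-50*ey
quat=lambda f:[0,np.cos(f),np.sin(f),0]
ph=(yaw+np.pi/2)/2; phs=[ph,ph-np.pi/2]
def st(): 
    s=robot.read_state(); print("t",round(s["t"],1),"p",np.round(s["tool_pos"],1),"F",np.round(s["wrist_force"],1),"M",np.round(s["ft_torque"],2),"g",round(s["grip_width"]*94,1),round(s["grip_force"],1)); return s
E
cat > s1.py <<'E'
from k import *
for f in phs: print(f,[None if (q:=robot.inverse_kinematics(list(p),quat(f))) is None else np.round(q,2).tolist() for p in([428.4,-273.5,30],[563,-323.6,30],[*LP,130],[*SP,130],[459.5,288.5,186],[459.5,288.5,330],[*V,330])])
E
python3 s1.py
```

```text
0.958 [[-0.64, 0.46, 1.8, -0.0, 0.88, -0.99], [-0.58, 0.72, 1.37, -0.0, 1.06, -0.92], [0.03, 0.34, 1.69, -0.0, 1.11, -0.32], [-0.14, 0.41, 1.59, -0.0, 1.14, -0.49], [0.49, 0.31, 1.58, -0.0, 1.24, 0.15], [0.49, 0.22, 1.36, -0.0, 1.55, 0.15], [-0.06, 0.22, 1.37, -0.0, 1.55, -0.41]]
-0.6127963267948966 [[-0.64, 0.46, 1.8, -0.0, 0.88, 2.16], [-0.58, 0.72, 1.37, -0.0, 1.06, 2.22], None, None, None, None, None]
```

```bash
cat >> k.py <<'E'
Q=quat(ph)
def pick(p,open_after=None):
    robot.reach([*p,75],Q); robot.movel([*p,30],v=120)
    robot.move_gripper(0.0,20); st()
    robot.movel([*p,190],v=250)
def look(tag,which="top side".split()):
    d={}
    for n in which:
        c=robot.read_camera(n); d[n]=c; cv2.imwrite(f"pics/{tag}_{n}.png",c["color"][:,:,::-1])
    pickle.dump(d,open(tag+".pkl","wb")); return d
E
cat > s2.py <<'E'
from k import *
robot.move_gripper(0.6)
pick([428.4,-273.3])
robot.reach([*LP,155],Q); robot.wait(.2); st()
d=look("L1"); T,Sd=d["top"],d["side"]
rz=[(11.5,155-30),(14,149)]
for c in(T,Sd):
    u=P(c,[[*LP,140]])[0].astype(int); b=(u[0]-16,u[1]-16,u[0]+16,u[1]+16); o,a=blob(c,red,b); m,am=cen(c,frust(*LP,rz)); print(o,a,m,am, o-m)
A=[cv2.resize(c["color"][(v:=P(c,[[*LP,130]])[0].astype(int))[1]-28:v[1]+28,v[0]-28:v[0]+28,::-1],(390,390),interpolation=cv2.INTER_CUBIC) for c in(T,Sd)]
cv2.imwrite("pics/L1.png",np.hstack(A))
E
python3 s2.py
```

```text
t 6.1 p [ 428.5 -273.4   30.2] F [-1.7 -0.7  3.4] M [-0.08  0.1  -0.02] g 25.9 20.0
t 8.3 p [524.6  49.8 155.1] F [ 0.2  0.  -0.3] M [-0.05 -0.13  0.02] g 25.7 20.0
[nan nan] 0.0 [252.43981194 239.84931352] 111.67951834225096 [nan nan]
[262.6        188.93637902] 73.87499999999999 [261.5189689  189.75240259] 111.65835484303534 [ 1.0810311  -0.81602357]fit.py:15: RuntimeWarning: invalid value encountered in scalar divide
  yy,xx=np.nonzero(m>0); w=m[yy,xx]; return np.array([(xx*w).sum()/w.sum()+x0,(yy*w).sum()/w.sum()+y0]),w.sum()
```

View pics/L1.png

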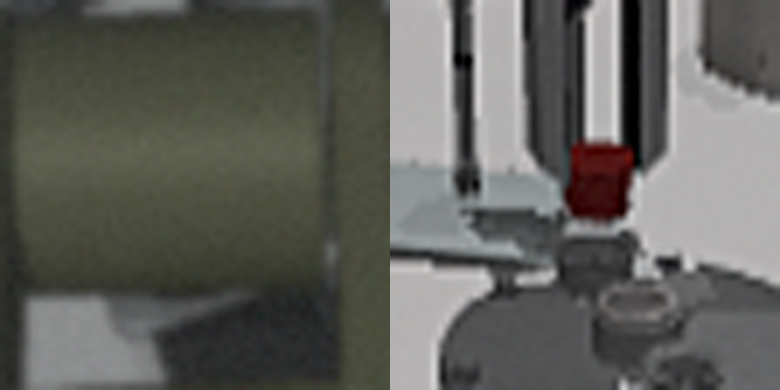

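The side view shows the red stopper (crop about 600,180) above the large neck (about 598,250), so it is aligned within about 1 mm. The arm blocks the top camera. I lower it while watching the force.

```bash
cat >> k.py <<'E'
def insert(p,z0=140,zend=127,fmax=25):
    p=np.array(p,float); z=z0; robot.movel([*p,z],v=100)
    while z>zend:
        z-=2; robot.movel([*p,z],v=60); s=st()
        if s["wrist_force"][2]>fmax: break
    return z
E
python3 - <<'E'
from k import *
insert(LP)
E
```

```text
t 9.0 p [524.5  50.6 138.2] F [0.2 1.  0.1] M [-0.06 -0.01  0.08] g 25.6 20.0
t 9.2 p [524.3  50.7 135.8] F [-1.6 -0.1 -0.5] M [-0.12  0.22  0.01] g 25.7 20.0
t 9.5 p [524.2  50.6 133.7] F [-3.8 -0.9 -0. ] M [-0.14  0.71 -0.  ] g 25.9 20.0
t 9.8 p [523.9  50.6 131.7] F [-4.3 -1.   0.9] M [-0.2   1.03 -0.03] g 26.0 20.0
t 10.0 p [523.7  50.6 129.7] F [-7.8 -1.1  3.2] M [-0.25  1.56 -0.01] g 25.8 20.0
t 10.2 p [523.5  50.6 127.8] F [-10.3  -0.8   4.7] M [-0.24  2.02 -0.04] g 25.5 20.0
t 10.5 p [523.4  50.6 126.1] F [-13.9  -2.2   9.1] M [-0.29  2.6  -0.04] g 25.9 23.6
```

Fx = -14 N means the port lies further towards -x. I centre the stopper by force, then release and press it in.

```bash
python3 - <<'E'
from k import *
x,y=LP
for i in range(4):
    x-=1; robot.movel([x,y,127],v=40); robot.wait(.1); s=st()
    if s["wrist_force"][0]>-2.5: break
robot.move_gripper(0.6); st()
robot.movel([x,y,150],v=200)
robot.move_gripper(0.0)
robot.movel([x,y,137],v=100)
z=137
while z>125:
    z-=1.5; robot.movel([x,y,z],v=60); s=st()
    if s["wrist_force"][2]>25: break
robot.movel([x,y,200],v=250); print(x,y)
E
```

```text
t 10.8 p [523.2  50.7 126.9] F [-6.2 -0.1  2.1] M [-0.16  1.15 -0.03] g 25.9 20.0
t 11.2 p [522.9  50.7 127.1] F [ 2.   0.9 -0.7] M [ 0.08 -0.39  0.02] g 25.7 20.0
t 11.9 p [522.5  50.7 127. ] F [-0.2 -0.4 -0.4] M [-0.   -0.1   0.04] g 55.9 0.0
t 13.6 p [522.6  50.7 135.7] F [-0.1 -0.1  0.6] M [-0.05 -0.1   0.01] g 0.3 0.0
t 13.9 p [522.7  50.7 134.3] F [ 0.9 -0.6  2.5] M [-0.03 -0.26  0.01] g 0.8 1.0
t 14.1 p [522.9  50.7 133.4] F [-1.4  0.3  9.4] M [0.01 0.17 0.03] g 0.6 4.7
t 14.4 p [523.3  50.7 132.7] F [ 0.1 -1.5 14. ] M [-0.27 -0.05 -0.06] g 0.2 7.2
t 14.6 p [524.1  50.7 132.5] F [-7.4  0.9 54.7] M [ 0.13  1.68 -0.14] g 0.5 30.8
522.4805828957262 50.65032757432843
```

The large stopper stands about 7 mm proud, so it is seated. Now the small one, with x shifted by -1.6.

```bash
python3 - <<'E'
from k import *
robot.move_gripper(0.6)
pick([563,-323.7])
p=SP+[-1.6,0]; print(p)
robot.reach([*p,155],Q)
insert(p,z0=142,zend=128,fmax=15)
E
```

```text
t 18.7 p [ 563.  -323.8   30.1] F [-0.4 -0.8  0.9] M [-0.03  0.03 -0.  ] g 20.0 20.0
[556.7194171  -43.45032757]
t 21.1 p [556.8 -43.6 140.2] F [-0.1  0.4 -0.2] M [-0.05 -0.06 -0.01] g 20.4 20.0
t 21.4 p [556.7 -43.4 137.9] F [0.4 0.2 0.6] M [-0.05 -0.1   0.02] g 20.1 20.0
t 21.6 p [556.8 -43.4 135.9] F [ 1.   0.2 -0.4] M [-0.02 -0.32 -0.01] g 20.3 20.0
t 21.9 p [556.8 -43.4 134. ] F [ 1.1  0.5 -0.3] M [ 0.04 -0.59  0.02] g 20.5 20.0
t 22.1 p [556.9 -43.4 132. ] F [ 3.5  0.4 -0.6] M [ 0.17 -0.88  0.02] g 20.1 20.0
t 22.4 p [557.  -43.4 130. ] F [5.  1.  0.1] M [ 0.16 -1.21  0.05] g 19.9 20.0
t 22.6 p [557.1 -43.5 128.2] F [ 5.8 -0.3  2.1] M [ 0.01 -1.38 -0.01] g 20.1 20.0
```

```bash
python3 - <<'E'
from k import *
x,y=SP+[-0.8,0]
robot.movel([x,y,128],v=40); robot.wait(.1); st()
robot.move_gripper(0.6); st()
robot.movel([x,y,150],v=200)
robot.move_gripper(0.0)
robot.movel([x,y,136],v=100)
z=136
while z>125:
    z-=1; robot.movel([x,y,z],v=60); s=st()
    if s["wrist_force"][2]>22: break
robot.movel([x,y,200],v=250)
robot.move_gripper(0.75)
H=[459.5,288.5]
robot.reach([*H,300],Q); st()
d=look("H1"); T,Sd=d["top"],d["side"]
A=[cv2.resize(c["color"][(v:=P(c,[[*w,110]])[0].astype(int))[1]-30:v[1]+30,v[0]-30:v[0]+30,::-1],(390,390),interpolation=cv2.INTER_CUBIC) for c,w in((T,V),(Sd,V))]
A2=cv2.resize(Sd["color"][90:200,170:320,::-1],(390,286),interpolation=cv2.INTER_CUBIC)
cv2.imwrite("pics/H1.png",np.hstack(A)); cv2.imwrite("pics/H1b.png",A2)
E
```

```text
t 22.9 p [557.4 -43.6 128. ] F [ 2.  -1.3  4.6] M [-0.33 -0.44 -0.07] g 20.3 20.0
t 23.7 p [557.5 -43.5 128. ] F [-0.5  0.4  0.3] M [-0.06 -0.09  0.03] g 56.3 0.0
t 25.4 p [557.5 -43.4 135.2] F [-0.7 -0.5  0.2] M [-0.01 -0.08 -0.02] g 0.3 0.0
t 25.7 p [557.6 -43.5 134.1] F [0.6 0.1 1. ] M [-0.06 -0.2  -0.02] g 0.6 0.4
t 25.9 p [558.  -43.6 133.7] F [-0.  -0.5  4.8] M [-0.1  -0.2   0.05] g 0.5 2.6
t 26.2 p [558.1 -43.6 133.2] F [-1.2 -0.  10.8] M [-0.1   0.14  0.03] g 0.5 5.2
t 26.4 p [558.3 -43.6 132.9] F [-3.7  0.1 16.8] M [0.03 0.58 0.03] g 0.2 8.4
t 26.7 p [558.5 -43.5 132.5] F [-4.8  0.7 21.8] M [ 0.19  0.95 -0.01] g 0.6 10.8
t 26.9 p [559.3 -43.5 132. ] F [-2.2  0.4 11.3] M [0.03 0.17 0.02] g 0.2 4.1
t 27.2 p [559.9 -43.7 132.2] F [-2.3 -0.8 23.5] M [-0.21  0.49 -0.01] g 0.9 11.3
t 30.1 p [459.9 287.7 299.6] F [-1.   0.6 -0.7] M [ 0.   -0.09 -0.03] g 70.6 0.0
```

View pics/H1.png

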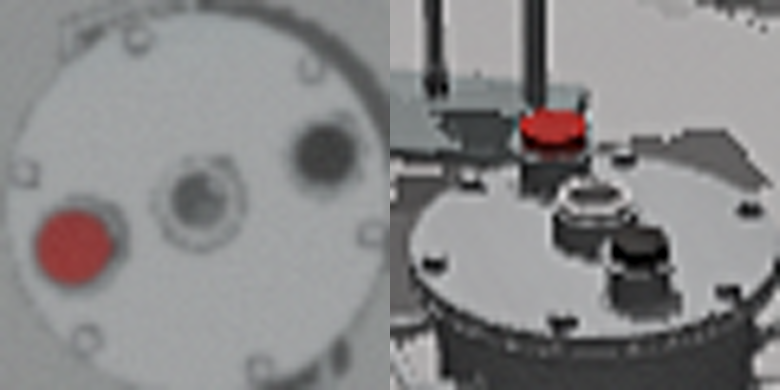

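View pics/H1b.png

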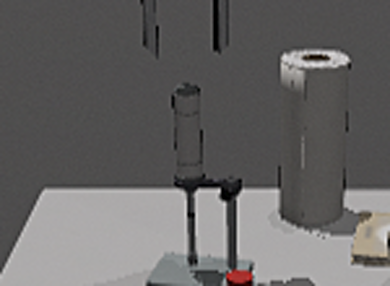

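Both stoppers are seated upright: red at crop (75,247), black at (325,153). The open fingers straddle the handle, so I grip it.

```bash
python3 - <<'E'
from k import *
H=[459.5,288.5]
robot.movel([*H,186],v=150); st()
robot.move_gripper(0.0,40); st()
robot.movel([*H,192],v=30); st()
robot.movel([*H,306],v=150); robot.wait(.2); st()
d=look("G1"); T,Sd=d["top"],d["side"]
v=P(Sd,[[*H,200]])[0].astype(int); cv2.imwrite("pics/G1.png",cv2.resize(Sd["color"][max(0,v[1]-55):v[1]+45,v[0]-50:v[0]+50,::-1],(500,500),interpolation=cv2.INTER_CUBIC))
E
```

```text
t 31.1 p [459.9 288.6 186.9] F [ 0.3 -0.2 -0.4] M [-0.07 -0.04 -0.02] g 70.8 0.0
t 31.8 p [459.5 288.5 186.1] F [-0.8 -0.4  1.4] M [-0.06  0.13 -0.04] g 31.9 40.0
t 32.2 p [459.5 288.5 192.1] F [ 0.3 -0.3 -3.3] M [-0.02 -0.13 -0.02] g 31.7 40.0
t 33.3 p [459.4 288.4 305.2] F [-0.3 -1.  -3. ] M [ 0.01 -0.08 -0.06] g 31.7 40.0
```

View pics/G1.png

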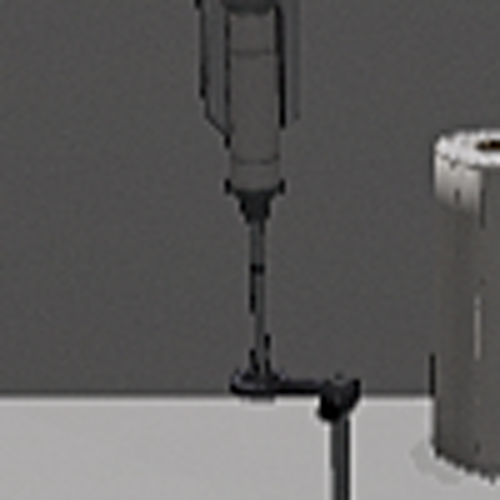

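The homogeniser hangs straight in the fingers, with its tip just above the ring and the mark at crop (257,268). I carry it over the centre port and check alignment.

```bash
python3 - <<'E'
from k import *
C=[540.3,3.6]
robot.movel([459.5,288.5,314],v=100)
robot.movel([*C,314],v=130); robot.movel([*C,290],v=60); robot.wait(.4); st()
d=look("C1"); Sd=d["side"]; T=d["top"]
z0=290-169
for n,z in(("tip",z0),("mark",z0+70),("flange",z0+121)): print(n,P(Sd,[[*C,z]])[0])
print("mouth",P(Sd,[[*C,112]])[0])
v=P(Sd,[[*C,150]])[0].astype(int); o=v-[30,40]
img=cv2.resize(Sd["color"][o[1]:o[1]+80,o[0]:o[0]+60,::-1],(450,600),interpolation=cv2.INTER_CUBIC)
a=np.linspace(0,2*np.pi,48)
for z,r,col in((112,11,(255,0,0)),(112,17,(255,0,0)),(z0,5.5,(0,0,255)),(z0+70,4.5,(0,255,0)),(z0+121,18,(0,255,255))):
    q=((P(Sd,np.c_[C[0]+r*np.cos(a),C[1]+r*np.sin(a),np.full(48,z)])-o+.5)*7.5).astype(int); cv2.polylines(img,[q.reshape(-1,1,2)],True,col,1)
raw=cv2.resize(Sd["color"][o[1]:o[1]+80,o[0]:o[0]+60,::-1],(450,600),interpolation=cv2.INTER_CUBIC)
cv2.imwrite("pics/C1.png",np.hstack([img[:,50:400],raw[:,50:400]]))
E
```

```text
t 37.0 p [540.3   3.6 290.1] F [ 0.4 -0.2 -2.6] M [-0.01 -0.12 -0.03] g 31.4 40.0
tip [267.50951023 203.81680557]
mark [267.46558737 178.65790467]
flange [267.43166668 159.19807379]
mouth [267.51494961 206.92940893]
```

View pics/C1.png

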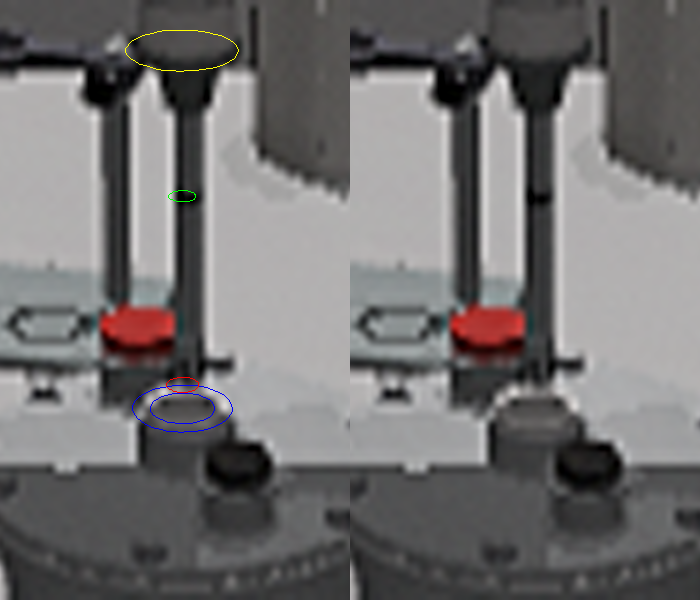

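In the side view the shaft (column about 540) is aligned with the bush (about 538) in x. The y offset along the pads shows poorly from here. I turn the tool 90° about its axis so the offset appears as a column shift.

```bash
cat > r.py <<'E'
from k import *
C=[540.3,3.6]
def shaft(c):
    rows=range(182,200); g=c["color"].mean(2); out=[]
    for r in rows:
        s=g[r,262:277]; w=np.clip(np.median(g[r,274:279])-s-40,0,None); out.append((w*np.arange(262,277)).sum()/w.sum())
    return np.median(out),np.std(out)
def markrow(c):
    g=c["color"].mean(2)[172:186,266:271].mean(1); w=np.clip(np.median(g)-g-8,0,None); return (w*np.arange(172,186)).sum()/w.sum(), np.round(g)
if __name__=="__main__":
    d0=pickle.load(open("C1.pkl","rb"))["side"]; print(shaft(d0),markrow(d0))
    robot.movel([*C,310],v=100)
    Q2=quat(ph+np.pi/4); robot.movel([*C,310],v=100,rotation=Q2) if 0 else robot.reach([*C,310],Q2)
    robot.movel([*C,290],v=60); robot.wait(.4); st()
    d=look("C2",["side"])["side"]; print(shaft(d),markrow(d))
    print(P(d,[[540.3,3.6,160],[541.3,3.6,160],[540.3,4.6,160]]), robot.read_state()["ee_rot"])
    h=pickle.load(open("H1.pkl","rb"))["side"]["color"].mean(2).astype(int)
    print(h[200:216,258:282])
E
python3 r.py
```

```text
(np.float64(268.24044800492055), np.float64(0.9326091091504854)) (np.float64(178.88164251207726), array([84., 84., 85., 86., 86., 85., 73., 52., 78., 87., 85., 85., 85.,
       85.]))
t 39.7 p [540.3   3.6 290.1] F [ 0.2 -0.2 -3.4] M [ 0.04 -0.11 -0.05] g 31.9 40.0
(np.float64(268.305425069436), np.float64(1.0602417807870959)) (np.float64(178.53075396825398), array([85., 85., 86., 85., 86., 82., 62., 60., 90., 93., 92., 92., 90.,
       92.]))
[[267.48540041 190.012203  ]
 [267.88531202 190.01239011]
 [267.48614225 189.83890938]] [ 7.91695248e-05 -1.71738510e-01  9.85142567e-01 -2.59582201e-05]
[[ 78  70  44  40  41  53  44  48  75 115 128 110 113 127 165 168  90 100
   97  94  89  92  94  95]
 [126 110  67  60  58  78  71  76 103  36 169 161 164  68  26  29  44 143
  137 132 128 115 108  97]
 [ 40  40  46  45  47  46  48  51  38  62 182 172 173 100  78  77 105 179
  173 174 177 161 146 135]
 [ 43  48  51  56  56  50  44  43  34  61 166 176 174 173 148 150 177 170
  166 167 169 169 170 171]
 [ 44  49  52  51  50  43  88 149 101 126 116 173 169 179 178 166 166 168
  166 166 168 166 16
[... 418 characters left out ...]
72 177 183 136  76 108 182 152 171 171 171 183 152  52  86 144 144
  174 167 167 168 169 168]
 [167 168 171 184  20 112  90  68  80  91  76  65  78  84  68 133  25 145
  173 174 171 168 168 168]
 [167 169 172 187  36  38  79  89 114 132 104  82 110 110  74  45  41 111
  139 164 159 175 169 168]
 [168 168 171 187  39  46  47  47  51  50  51  50  50  50  52  55  51  46
   40  38  65 169 173 167]
 [169 167 172 186  39  43  53  55  53  57  54  49  84  55  60  59  56  54
   52  52  40 105 176 169]
 [169 169 172 183  71  41  48  53  55  54  54  79 151  32  57  63  66  63
   61  55  43  61 176 169]
 [168 168 169 177 142  96  42  48  52  51  46 125 168   0   9  52  59  58
   57  48   8  19 176 168]]
```

```bash
python3 - <<'E'
from k import *
def edges(c,r):
    s=c["color"].mean(2)[r,260:280]; i=np.arange(260,280); mid=(s[8]+np.median(s))/2; mid=(s[7:10].min()+170)/2
    k=8
    while s[k]<mid:k-=1
    L=260+k+(s[k]-mid)/(s[k]-s[k+1]); k=8
    while s[k]<mid:k+=1
    R=260+k-(s[k]-mid)/(s[k]-s[k-1]); return L,R
for n in("C1","C2"):
    c=pickle.load(open(n+".pkl","rb"))["side"]
    e=np.array([edges(c,r) for r in range(170,190)]); print(n,np.round(np.median(e,0),2),np.round(e.mean(1),2),np.median(e.mean(1)))
    print(c["color"].mean(2).astype(int)[196:206,262:276])
E
```

```text
C1 [266.58 270.18] [268.38 268.38 268.39 268.37 268.39 268.38 268.37 268.38 268.39 268.4
 268.34 268.38 268.4  268.39 268.36 268.38 268.39 268.38 268.39 268.38] 268.3798035216148
[[ 89  88  94  98 108  48  56  54  83 194 181 177 176 177]
 [ 93  94  89  94  99  56  64  59  76 194 180 177 177 177]
 [ 84  77  43  18  21  67  70  68  51 199 182 178 177 178]
 [ 17  22  20  19  29  56  60  60  42 192 185 181 172 180]
 [ 40  54  47  54  44  55  56  62  39 137 168 162 131 184]
 [ 60  83  71  87  55  39  24  66   5  39  32  27  62 186]
 [ 49  51  51  54  21  42  26  66  10 126  90  80 107 179]
 [ 57  55  50  50  22  66  26  57  69 194 155 155 182 174]
 [ 54  47  90 147 103 129  79  85 132 193 184 173 173 173]
 [ 46 124 150 207 152 146 118 121 121 183 187 178 169 171]]
C2 [266.71 270.3 ] [268.57 268.57 268.58 268.58 268.57 268.57 268.57 268.57 268.58 268.56
 268.47 268.48 268.49 268.49 268.49 268.49 268.48 268.48 268.49 268.49] 268.52646177336413
[[ 80  83  84  98  92  75  54  54  74 195 180 177 176 176]
 [ 87  84  79  93  69 118  63  61  50 186 181 177 176 177]
 [ 77  69  39  12  18  58  67  66  56 159 184 179 177 176]
 [ 16  14  19  16  17  52  61  60  44 164 187 181 172 180]
 [ 40  52  47  54  73  29  66  51  52 146 169 162 131 183]
 [ 60  76  74  78 108   4  68  26  54  38  31  26  64 185]
 [ 48  48  52  54  42  21  66  24  51  93  88  80 106 178]
 [ 59  54  52  46  44  36  64  30  67 168 161 157 181 174]
 [ 52  46  91 148 101 109  74  63  99 179 168 179 173 173]
 [ 45 121 150 206 150 147  87  86  85  99 108 170 175 173]]
```

The column shift is only 0.15 px, so the offset along the pads is about 0.7 mm. The shaft is about 0.7 mm high in x, so I correct that and lower it.

```bash
python3 - <<'E'
from k import *
C=[539.6,4.0]
robot.movel([*C,290],v=30); robot.movel([*C,211],v=40); robot.wait(.6); st()
d=look("E1",["side"]); Sd=d["side"]
v=P(Sd,[[*C,130]])[0].astype(int); o=v-[25,30]
cv2.imwrite("pics/E1.png",cv2.resize(Sd["color"][o[1]:o[1]+60,o[0]:o[0]+50,::-1],(500,600),interpolation=cv2.INTER_CUBIC)); print(o)
E
```

```text
t 42.8 p [539.6   4.  211. ] F [ 0.3 -0.5 -2.9] M [ 0.17 -0.16 -0.01] g 31.8 40.0
[242 170]
```

View pics/E1.png

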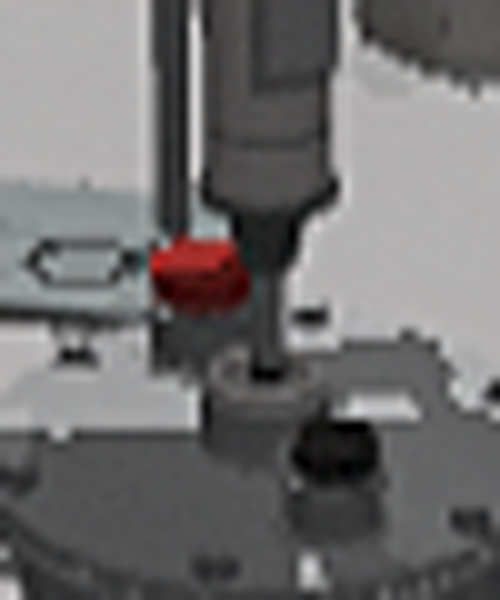

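The black mark sits at the mouth, at crop (266,372). The shaft is centred in the bush (rim from about 208 to 325, centre about 266), and both stoppers are in place with no lateral force.

```bash
python3 -c "
from rig import robot
print(robot.close_job())"
```

```text
the job is handed in; nothing more can be done
None
```

I handed the job in after about 43 s on the robot clock. Both stoppers are seated upright in their own ports, and the homogeniser is held still and centred in the centre port with its mark at the mouth; the interface gave no verdict.

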